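# Put the jar away in the dry-goods box and close its stayed lid

## Robot

A 7-joint arm with a two-finger parallel gripper is mounted at the origin on the work surface. World frame = base frame: x ahead of the robot, y to its left, z up, the work surface at z = 0. Lengths are in m, angles in rad, forces in N, time in s.
With the tool pointing down it reaches from about 0.4 to 0.85 m from the base axis. Payload 10.4 kg.
Tool frame: the origin (TCP) lies between the finger pads; the fingertips stand 19 mm ahead of it and the grasp point (between the pads) is the TCP (robot.tips_ahead is the z of the fingertips in the tool frame, in m); z points along the fingers, y is the line along which they close (so a half turn about z gives the same grasp; the last joint's range is limited). The gripper opens to 87 mm and grips with 3 to 60 N. Pads are 19 mm wide; open, the fingers measure 117 mm over their backs; the gripper's body (75 mm by 190 mm) begins 51 mm behind the grasp point.
Start: joints at [-1.207, 0.332, -0.065, 1.46, 0.022, 1.35, -0.088], TCP at [0.236, 0.579, 0.242] pointing down, gripper open.
Joint ranges: [-2.6, 2.6], [-0.5, 2.12], [-1.47, 1.34], [0.16, 2.42], [-1.27, 4.41], [0.06, 2.06], [-2.6, 2.6]. Speed limits (rad/s): [2.22, 2.22, 2.79, 2.79, 3.14, 3.14, 3.14].

## Interface

Orientations are given as [roll, pitch, yaw] about the fixed x, y, z axes, in that order (R = Rz(yaw) Ry(pitch) Rx(roll)).
In Python, from plant import robot, capture, spotter gives the robot as it stands.
- The arm moves only by the tool step_arm, never from a script. Its arguments are lists of equal length, an entry for each row: "linear": the shift along the tool's x, y, z in units of 20 cm (1.0 is 20 cm), a list of three; "angular": the turn, a rotation vector about the tool's x, y, z in units of 90 degrees (1.0 is 90 degrees), a list of three. A call has exactly 5 rows; each row shifts and turns the commanded pose from where the row before left it, along the tool's axes as they then stand; what a row does not reach is not made up. A row lasts 1/10 s, in which the tool goes at most 50 mm and 8.59 degrees, less where a joint would pass 70% of its speed; a pose out of reach is approached as far as the arm can. A call with a number of a shift or a turn outside -1 to 1 is refused whole. A call with a gripper value outside its range is refused whole. "grip" is the closure, from -1 (fully open) to 1 (shut), set as the call begins (left out, the last holds). The fingers move at their own pace and stop on an object; the grip force is fixed at half the most. Time passes only in rows, so rows that do not move let the fingers close, or fill a call up. It gives the time, the measured TCP pose, the force, the opening and the grip force at its end, in the units of the state.
- robot.sense(): the state, without advancing time (a new reading comes with each control period).
- capture(name): name is "scene" or "top"; returns a dict with "img" (480x640x3 uint8, blue, green, red), "z_map" (480x640 float32, m along the optical axis (not along the pixel's ray), 0 where there is no reading), "camera_matrix" (3x3 intrinsics, pixels), "origin" and "orientation" of the camera in the world. Camera axes: x right, y down, z forward; pixel columns grow to the right and rows downward; lengths in m; the calibration is good to about 2 mm. A picture is of the moment at which its call begins.
- robot.job_done(): hands the job in; it is judged then, once.
Trained networks look in the newest picture that a camera, given by its name, has taken for a name from the list of things; names that differ only in an ending like _2 or _b are one class to them, and where a whole thing is asked for, a point or a joint stands for the part that bears it (a point fixed in the world has none). Each returns a list of dicts, best first, with "confidence" (0 to 1); they miss things now and then, are a little off and sometimes report something else, mostly with a low value. They report only what shows in the picture. A call takes as long as a camera call.
- spotter.outline_of(name, camera): "region" (480x640 bool, what is visible of it) and "at" ([row, column] in pixels, amid what is visible of it).
The state is a dict: "time": time; "joint_positions": joint angles; "qvel": joint speeds; "effort": joint torques, N m; "tool_pos": TCP position; "ee_rot": TCP orientation; "contact_force": force on the tool from outside, world axes, zero at the start; "ft_torque": the same for the moment, N m; "opening": finger opening in m; "grasp_force": force on a finger pad.
Only numpy, scipy, OpenCV 4.12 (cv2) and the standard library are available. Lean on these libraries where they do the work, as an engineer would, in place of code of your own. Each camera call takes 0.05 s, during which the arm holds its last target. There are 200 camera calls.

## Task

Put the yellow-capped jar away: set it down gently, upright on the floor of the wooden box, clear of the folding stay, and let go. Then unlock the lid stay by lifting its red knee past centre, and lower the lid without slamming it until it is fully shut. Leave the other things where they are.

Things in the scene. Friction and masses are not known exactly. Their poses are not given: they have to be found in the camera images.
- box: open wooden box, fixed to the drainboard, 300 (x) by 230 (y) by 115 mm high outside; walls and floor 10 mm thick, so 280 by 210 mm inside. Origin: centre of its underside on the drainboard. Its lid is hinged along the top of its +y wall and stands propped open; the folding stay is inside its +x end.
- lid_hinge (a point): middle of the lid's hinge line, which runs along the box's own x axis, 115 mm above the drainboard and 115 mm from the box centre towards the box's +y. Axes as the box.
- lid (a joint): lid angle, rad: 0 = propped open as at the start (85 degrees up from shut, leaning a little to the box's -y), growing to 1.48 = shut on the rim. It cannot close while the stay is locked. Braked hinge: once unlocked the lid stays put while steep, takes 0.3 to 0.8 N m to push down, and sinks slowly by itself below about half open.
- lid_edge (a point): middle of the lid's free edge, on its outer face (on top when shut), 238 mm from the hinge line. The lid is a wooden board 304 mm long (box x), 238 mm wide, 10 mm thick, 0.45 kg; its inner face passes through the hinge line.
- stay_pin (a point): pin of the stay's lower link at the box's +x end, 29 mm below the rim, 122 mm from the hinge line towards the box's -y, 125 mm from the box centre towards its +x. The knee swings about this pin (axis along box x) at a radius of 82 mm. Axes as the box.
- stay_knee (a point): centre of the red knee knuckle joining the stay's two steel links (3 mm thick, 12 mm wide): a disc 18 mm in diameter, 16 mm wide, its flat ends facing along the box's x. Pinched over those ends it can turn in the grip. At the start it is 67 mm from the hinge line towards the box's -y and 31 mm above the rim. Axes at the start as the box.
- stay_upper (a joint): bend of the stay's knee, rad: 0 = locked on its stop, 0.21 = dead centre, more = unlocked and folding, about 3.1 with the lid shut. To unlock, lift the knee off its stop up and away from the lid (box +z and -y, on its arc about the pin) with a few N: 9 mm to dead centre, 20 mm to about 0.45. Let go there, it stays unlocked unless the lid is knocked back open.
- jar: closed amber glass jar with a yellow cap, 60 mm in diameter, 90 mm high, 0.2 to 0.4 kg, standing on the drainboard. Origin: centre of its underside; z is its axis.
- tin: small red tin, 44 mm in diameter, 70 mm high, already standing in the box near its -x end, towards the hinge. Origin: centre of its underside.
- timer: white plastic kitchen timer, 66 by 66 by 26 mm, with an orange push button; stays where it is. Origin: centre of its underside.
- canister: green canister, 66 mm in diameter, 75 mm high; stays where it is. Origin: centre of its underside.
- bowl: white ceramic bowl, 136 mm across, 62 mm high; stays where it is. Origin: centre of its underside.
- mug: blue mug, 80 mm in diameter, 92 mm high; stays where it is. Origin: centre of its underside.

How it is judged:
On the way, in this order (a step that is already met when the one before it is completed fails the run):
1. the jar stands upright on the box floor, clear of the stay, and is let go (x of jar in the frame of box between -0.135 and 0.085 m and y of jar in the frame of box between -0.1 and 0.1 m and z of jar in the frame of box below 0.016 m and angle between jar's own z axis and vertical below 0.15 rad and linear speed of jar below 0.03 m/s and contact force between the fingers and jar below 0.2 N), for 0.2 s.
2. the knee of the stay is past dead centre (value of joint stay_upper above 0.3 rad), for 0.1 s.
At the end, for the whole second after the job is handed in: Lid shut on the box (lid joint above 1.44 rad) and at rest; jar standing still and upright (within 0.15 rad) on the floor inside the box; tin upright in the box, and tin, timer, canister, bowl and mug each within 30 mm of their start (value of joint lid above 1.44 rad and velocity of joint lid below 0.05 rad/s and x of jar in the frame of box between -0.135 and 0.085 m and y of jar in the frame of box between -0.1 and 0.1 m and z of jar in the frame of box below 0.016 m and angle between jar's own z axis and vertical below 0.15 rad and linear speed of jar below 0.03 m/s and angle between tin's own z axis and vertical below 0.2 rad and distance of each of tin, timer, canister, bowl, mug from where it was at the start of the episode below 0.03 m); the robot touches nothing.
It fails at once if the lid slams or is flung (faster than 2 rad/s) (velocity of joint lid above 2 rad/s).
It fails at once if the jar is dropped or thrown into the box (faster than 0.7 m/s below the rim) (z of jar in the frame of box below 0.1 m and linear speed of jar above 0.7 m/s and x of jar in the frame of box between -0.14 and 0.14 m and y of jar in the frame of box between -0.105 and 0.105 m).
It fails at once if the timer, canister, bowl, mug or tin is knocked over or shoved away (distance of any of timer, canister, bowl, mug, tin from where it was at the start of the episode above 0.05 m or angle between tin's own z axis and vertical above 0.6 rad).
It also fails if it takes over 69 s, if anything falls off the work surface, if the arm or the gripper's body presses on something with over 40 N, if the wrist force passes 120 N, or if a joint passes its speed limit or range.

## Working session

There is one attempt and no reset: what is moved stays moved. The work goes in short steps, Python scripts to look and compute and a tool call to move; the robot and the scene stay as the last step left them, time stands still between calls to the robot, and variables do not carry over. Pictures are saved under pics/ and viewed, at most 10 in all, crops included, and the job is handed in when it is done.

Besides the shell and the picture viewer there is one more tool, called after "Emit:" as name(argument=value, ...) on one line, values as JSON. step_arm: Moves the arm, as the interface text tells. Shifts and turns lie within -1 to 1; 1 stands for 20 cm of shift or 90 degrees of turn. Its arguments: {"type":"object","properties":{"linear":{"type":"array"},"angular":{"type":"array"},"grip":{"type":"number"}},"required":["linear","angular"]}

```bash
ls; mkdir -p pics; cat > h.py <<'E'
import numpy as np, cv2
from scipy.spatial.transform import Rotation as R
from plant import robot, capture, spotter
def camR(c):
    o=np.array(c["orientation"],float)
    if o.shape==(3,3): return o
    return R.from_euler('xyz',o).as_matrix() if o.size==3 else R.from_quat(o).as_matrix()
def cloud(c):
    z=c["z_map"].astype(float);K=np.array(c["camera_matrix"]);v,u=np.mgrid[:480,:640]
    p=np.stack([(u-K[0,2])/K[0,0]*z,(v-K[1,2])/K[1,1]*z,z],-1)
    w=p@camR(c).T+np.array(c["origin"]); w[z==0]=np.nan; return w
E
python3 - <<'E'
from h import *
print(robot.sense())
ims=[]
for n in("scene","top"):
    c=capture(n);print(n,c["origin"],c["orientation"],c["camera_matrix"])
    np.savez(n+"0.npz",img=c["img"],w=cloud(c))
    cv2.imwrite(f"pics/{n}0.png",c["img"]); w=cloud(c)
    for o in("box","lid","jar","tin","timer","canister","bowl","mug","stay_knee"):
        for d in spotter.outline_of(o,n)[:2]:
            m=d["region"];q=w[m];q=q[~np.isnan(q[:,0])]
            print(o,round(d["confidence"],2),d["at"],m.sum(),np.round(np.percentile(q,[2,50,98],axis=0),3).tolist() if len(q) else None)
E
```

```text
pics
{'time': 0.0, 'joint_positions': array([-1.20659574,  0.3328756 , -0.06470511,  1.46093914,  0.02159902,
        1.34990655, -0.08850509]), 'qvel': array([-0.00055328,  0.0002513 , -0.00068552, -0.00080747, -0.0007489 ,
        0.00027521,  0.00192096]), 'effort': array([ 1.97544637e-04, -6.23238373e+01,  2.53222726e-02, -3.89924312e+01,
       -6.10962999e-02,  3.92877194e-02,  1.24546186e-04]), 'tool_pos': array([0.23563167, 0.57848882, 0.24075265]), 'ee_rot': array([-3.14016096e+00,  6.41441865e-05,  2.75481258e+00]), 'contact_force': array([-0.18287972, -0.02982145,  0.24631944]), 'ft_torque': array([-0.01361504,  0.04828887, -0.00532941]), 'grasp_force': 0.0, 'opening': 0.08708867459996565}
scene [1.24459275 0.70566057 1.3486838 ] [-2.45512062  0.00902202  2.33495413] [[531.62538625   0.         322.7295143 ]
 [  0.         531.62538625 239.52771919]
 [  0.           0.           1.        ]]
box 0.97 [250.0, 356.7] 10176 [[0.336, -0.052, 0.006], [0.522, 0.168, 0.14], [0.643, 0.205, 0.353]]
box 0.43 [212.9, 239.2] 490 [[0.57, -0.343, 0.004], [0.604, -0.303, 0.063], [0.626, 
[... 1325 characters left out ...]
 0.61 [220.3, 284.5] 21 [[0.607, 0.12, 0.182], [0.61, 0.136, 0.209], [0.612, 0.145, 0.232]]
tin 0.47 [309.1, 282.4] 225 [[0.37, 0.128, 0.009], [0.391, 0.146, 0.078], [0.41, 0.166, 0.085]]
timer 0.91 [282.0, 462.7] 584 [[0.427, -0.394, 0.008], [0.463, -0.358, 0.025], [0.498, -0.325, 0.034]]
timer 0.53 [191.6, 391.0] 1729 [[0.649, -0.213, -0.001], [0.716, -0.16, 0.023], [0.768, -0.096, 0.064]]
canister 0.8 [235.8, 445.9] 550 [[0.559, -0.342, 0.006], [0.586, -0.308, 0.071], [0.619, -0.282, 0.081]]
canister 0.42 [260.5, 263.3] 866 [[0.35, 0.148, -0.0], [0.496, 0.173, 0.35], [0.638, 0.207, 0.356]]
stay_knee 0.68 [222.8, 296.7] 54 [[0.6, 0.091, 0.082], [0.607, 0.102, 0.153], [0.624, 0.116, 0.177]]
```

View pics/scene0.png

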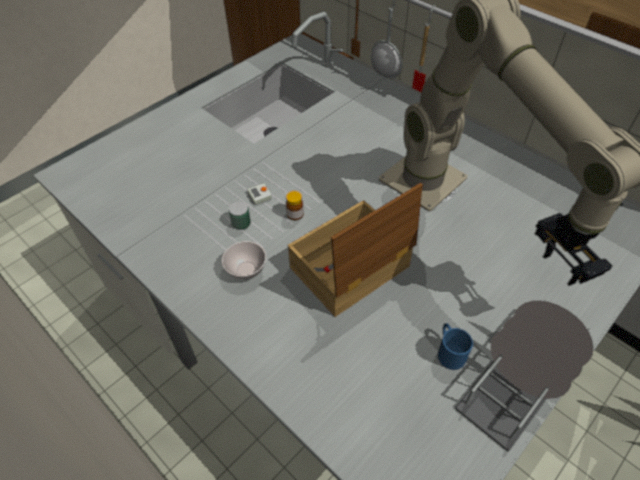

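View pics/top0.png

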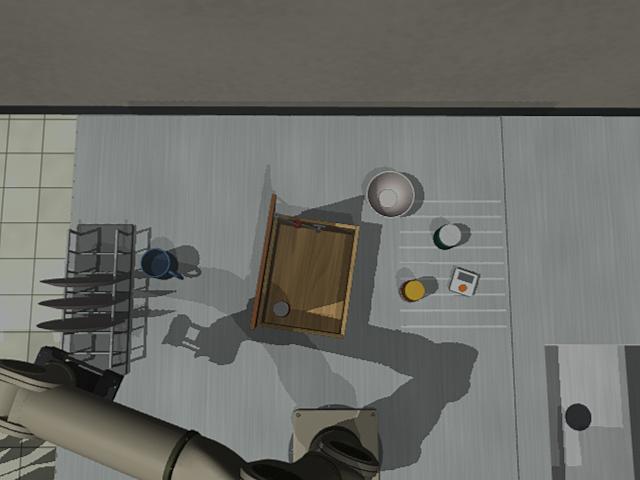

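```bash
python3 - <<'E'
from h import *
for n in("top","scene"):
    d=np.load(n+"0.npz");w=d["w"];img=d["img"]
    hsv=cv2.cvtColor(img,cv2.COLOR_BGR2HSV)
    h,s,v=[hsv[...,i].astype(int) for i in range(3)]
    X,Y,Z=w[...,0],w[...,1],w[...,2]
    m=(abs(X-.49)<.2)&(Y>-.08)&(Y<.24)&(Z>.105)&(Z<.122)   # rim
    if m.sum()>20:
        p=w[m][:,:2].astype(np.float32);r=cv2.minAreaRect(p);print(n,"rim",r,len(p),np.round(cv2.boxPoints(r),3).tolist())
    m=(abs(X-.49)<.2)&(Y>.13)&(Y<.24)&(Z>.2)&(Z<.37)
    p=w[m]; print(n,"lid",len(p),np.round(np.percentile(p,[1,50,99],axis=0),3).tolist())
    # red knee
    m=((h<8)|(h>172))&(s>150)&(abs(X-.61)<.04)&(Z>.11)&(abs(Y-.1)<.06)
    if m.sum(): print(n,"red",m.sum(),np.round(np.percentile(w[m],[2,50,98],axis=0),3).tolist())
    m=(abs(X-.44)<.06)&(abs(Y+.205)<.06)&(Z>.08)
    p=w[m];print(n,"jar top",len(p),cv2.minEnclosingCircle(p[:,:2].astype(np.float32)),np.median(p,0))
E
```

```text
top rim ((0.47780516743659973, 0.07347643375396729), (0.23054932057857513, 0.30051738023757935), 81.38237762451172) 1525 [[0.31200000643730164, -0.017999999225139618], [0.609000027179718, -0.06300000101327896], [0.6439999938011169, 0.16500000655651093], [0.34700000286102295, 0.20999999344348907]]
top lid 789 [[0.346, 0.141, 0.209], [0.497, 0.17, 0.351], [0.638, 0.196, 0.357]]
top red 31 [[0.6, 0.094, 0.143], [0.608, 0.099, 0.152], [0.614, 0.108, 0.159]]
top jar top 314 ((0.43918731808662415, -0.20945726335048676), 0.02692166157066822) [ 0.43770451 -0.20982732  0.08897339]
scene rim ((0.480040967464447, 0.07236507534980774), (0.2453591525554657, 0.30397501587867737), 81.32328796386719) 807 [[0.3109999895095825, -0.026000000536441803], [0.6119999885559082, -0.07199999690055847], [0.6489999890327454, 0.17100000381469727], [0.3479999899864197, 0.21699999272823334]]
scene lid 3823 [[0.349, 0.148, 0.202], [0.508, 0.176, 0.287], [0.644, 0.204, 0.356]]
scene red 23 [[0.606, 0.093, 0.148], [0.615, 0.1, 0.154], [0.619, 0.107, 0.159]]
scene jar top 170 ((0.4426179826259613, -0.21461114287376404), 0.028904346749186516) [ 0.4431473  -0.21143683  0.08993413]
```

The views show the jar at (294,205) in scene and (413,290) in top. The box and lid are mid-picture and the knee is at (297,223) in top. The box fit comes out at centre (0.478, 0.0735) with yaw -8.6°. The red knee is at the expected place and height (0.609, 0.102, 0.146).

```bash
cat >> h.py <<'E'
C=np.array([.478,.0735,0]);YAW=np.deg2rad(-8.6);B=R.from_euler('z',YAW)
def bx(p): return C+B.apply(p)
def ubx(p): return B.inv().apply(np.array(p)-C)
def down(tilt=0):  # tool y along box x; tilt>0: body leans to box -y
    return R.from_euler('z',YAW)*R.from_euler('x',-tilt)*R.from_euler('xyz',[np.pi,0,np.pi/2])
def plan(way):  # way: list of (pos, Rot, rows); prints rows in tool units
    s=robot.sense();p=np.array(s["tool_pos"]);r=R.from_euler('xyz',s["ee_rot"])
    print("t",round(s["time"],2),"p",p.round(4),"box",ubx(p).round(4),"F",np.round(s["contact_force"],1),"open",round(s["opening"],4))
    for q,t,n in way:
        w=(r.inv()*t).as_rotvec()/n; d=(np.array(q)-p)/n
        print("leg",n,"turn/row",(w/(np.pi/2)).round(4))
        for i in range(n):
            print("  ",(r.inv().apply(d)/.2).round(3).tolist()); r=r*R.from_rotvec(w)
        p=np.array(q);r=t
E
python3 - <<'E'
from h import *
plan([([.25,.575,.47],R.from_euler('xyz',robot.sense()["ee_rot"]),5),([.46,.2,.47],down(),10),([.44,-.211,.3],down(),10)])
E
```

```text
t 1.0 p [0.2357 0.5788 0.2415] box [-0.3151  0.4634  0.2415] F [ 0.  -0.2 -0.5] open 0.0869
leg 5 turn/row [0. 0. 0.]
   [-0.015, 0.002, -0.228]
   [-0.015, 0.002, -0.228]
   [-0.015, 0.002, -0.228]
   [-0.015, 0.002, -0.228]
   [-0.015, 0.002, -0.228]
leg 10 turn/row [ 0.     -0.      0.0849]
   [-0.168, -0.134, -0.0]
   [-0.184, -0.111, -0.0]
   [-0.197, -0.085, -0.0]
   [-0.207, -0.058, -0.0]
   [-0.213, -0.03, -0.0]
   [-0.215, -0.001, -0.0]
   [-0.213, 0.027, -0.0]
   [-0.208, 0.055, -0.0]
   [-0.198, 0.082, -0.0]
   [-0.186, 0.108, -0.0]
leg 10 turn/row [0. 0. 0.]
   [-0.205, 0.021, 0.085]
   [-0.205, 0.021, 0.085]
   [-0.205, 0.021, 0.085]
   [-0.205, 0.021, 0.085]
   [-0.205, 0.021, 0.085]
   [-0.205, 0.021, 0.085]
   [-0.205, 0.021, 0.085]
   [-0.205, 0.021, 0.085]
   [-0.205, 0.021, 0.085]
   [-0.205, 0.021, 0.085]
```

Emit:
step_arm(linear=[[0, 0, -0.23], [0, 0, -0.23], [0, 0, -0.23], [0, 0, -0.23], [0, 0, -0.23]], angular=[[0, 0, 0], [0, 0, 0], [0, 0, 0], [0, 0, 0], [0, 0, 0]], grip=-1)

```text
time: 1.5
tool_pos: [0.2356, 0.5784, 0.4738]
ee_rot: [3.141, -0.0, 2.755]
contact_force: [-0.1, 0.5, 0.8]
opening: 0.087
grasp_force: 0.0
```

Emit:
step_arm(linear=[[-0.17, -0.13, 0], [-0.185, -0.11, 0], [-0.2, -0.085, 0], [-0.21, -0.055, 0], [-0.215, -0.03, 0]], angular=[[0, 0, 0.085], [0, 0, 0.085], [0, 0, 0.085], [0, 0, 0.085], [0, 0, 0.085]])

```text
time: 2.0
tool_pos: [0.3438, 0.3895, 0.4717]
ee_rot: [3.141, -0.0, 2.082]
contact_force: [0.9, -0.2, 0.1]
opening: 0.0871
grasp_force: 0.0
```

Emit:
step_arm(linear=[[-0.215, 0, 0], [-0.215, 0.03, 0], [-0.21, 0.055, 0], [-0.2, 0.08, 0], [-0.185, 0.11, 0]], angular=[[0, 0, 0.085], [0, 0, 0.085], [0, 0, 0.085], [0, 0, 0.085], [0, 0, 0.085]])

```text
time: 2.5
tool_pos: [0.4493, 0.2011, 0.4719]
ee_rot: [3.141, -0.001, 1.414]
contact_force: [0.7, -0.1, -0.0]
opening: 0.0869
grasp_force: 0.0
```

Emit:
step_arm(linear=[[-0.205, 0.02, 0], [-0.205, 0.02, 0], [-0.205, 0.02, 0], [-0.205, 0.02, 0], [-0.205, 0.02, 0]], angular=[[0, 0, 0], [0, 0, 0], [0, 0, 0], [0, 0, 0], [0, 0, 0]])

```text
time: 3.0
tool_pos: [0.4373, -0.0046, 0.4717]
ee_rot: [3.141, -0.001, 1.42]
contact_force: [-0.1, -0.2, 0.4]
opening: 0.087
grasp_force: 0.0
```

Emit:
step_arm(linear=[[-0.205, 0.02, 0.15], [-0.205, 0.02, 0.15], [-0.205, 0.02, 0.15], [-0.205, 0.02, 0.15], [-0.205, 0.02, 0.15]], angular=[[0, 0, 0], [0, 0, 0], [0, 0, 0], [0, 0, 0], [0, 0, 0]])

```text
time: 3.5
tool_pos: [0.4263, -0.2062, 0.3235]
ee_rot: [3.14, -0.001, 1.42]
contact_force: [1.1, 0.2, -0.1]
opening: 0.0872
grasp_force: 0.0
```

```bash
python3 - <<'E'
from h import *
plan([([.440,-.211,.18],down(),5),([.440,-.211,.07],down(),5)])
E
```

```text
t 3.5 p [ 0.4263 -0.2062  0.3235] box [-0.0093 -0.2843  0.3235] F [ 1.1  0.2 -0.1] open 0.0872
leg 5 turn/row [ 0.0002 -0.0001 -0.0001]
   [-0.003, 0.014, 0.144]
   [-0.003, 0.014, 0.144]
   [-0.003, 0.014, 0.144]
   [-0.003, 0.014, 0.144]
   [-0.003, 0.014, 0.144]
leg 5 turn/row [0. 0. 0.]
   [0.0, -0.0, 0.11]
   [0.0, -0.0, 0.11]
   [0.0, -0.0, 0.11]
   [0.0, -0.0, 0.11]
   [0.0, -0.0, 0.11]
```

Emit:
step_arm(linear=[[0, 0.014, 0.14], [0, 0.014, 0.14], [0, 0.014, 0.14], [0, 0.014, 0.14], [-0.015, 0.014, 0.14]], angular=[[0, 0, 0], [0, 0, 0], [0, 0, 0], [0, 0, 0], [0, 0, 0]])

```text
time: 4.0
tool_pos: [0.4404, -0.2093, 0.1834]
ee_rot: [3.141, -0.001, 1.42]
contact_force: [0.9, -0.3, -0.6]
opening: 0.0871
grasp_force: 0.0
```

Emit:
step_arm(linear=[[0, 0, 0.12], [0, 0, 0.12], [0, 0, 0.12], [0, 0, 0.12], [0, 0, 0.1]], angular=[[0, 0, 0], [0, 0, 0], [0, 0, 0], [0, 0, 0], [0, 0, 0]])

```text
time: 4.5
tool_pos: [0.4401, -0.2094, 0.0672]
ee_rot: [-3.141, -0.0, 1.42]
contact_force: [0.7, 0.0, 0.1]
opening: 0.0873
grasp_force: 0.0
```

Emit:
step_arm(linear=[[0, 0, 0], [0, 0, 0], [0, 0, 0], [0, 0, 0], [0, 0, 0]], angular=[[0, 0, 0], [0, 0, 0], [0, 0, 0], [0, 0, 0], [0, 0, 0]], grip=1)

```text
time: 5.0
tool_pos: [0.4404, -0.2097, 0.0691]
ee_rot: [3.141, -0.0, 1.42]
contact_force: [-3.3, -1.3, 6.7]
opening: 0.0584
grasp_force: 30.0
```

Emit:
step_arm(linear=[[0, 0, 0], [0, 0, 0], [0, 0, 0], [0, 0, 0], [0, 0, 0]], angular=[[0, 0, 0], [0, 0, 0], [0, 0, 0], [0, 0, 0], [0, 0, 0]])

```text
time: 5.5
tool_pos: [0.4404, -0.2097, 0.0691]
ee_rot: [3.141, -0.0, 1.42]
contact_force: [-2.9, 1.6, 9.2]
opening: 0.0586
grasp_force: 30.0
```

Emit:
step_arm(linear=[[0, 0, -0.05], [0, 0, -0.15], [0, 0, -0.2], [0, 0, -0.2], [0, 0, -0.1]], angular=[[0, 0, 0], [0, 0, 0], [0, 0, 0], [0, 0, 0], [0, 0, 0]])

```text
time: 6.0
tool_pos: [0.441, -0.2104, 0.212]
ee_rot: [3.137, -0.001, 1.419]
contact_force: [0.2, 0.2, -3.1]
opening: 0.0587
grasp_force: 30.0
```

```bash
python3 - <<'E'
from h import *
plan([(bx([-.02,-.03,.22]),down(),10),(bx([-.02,-.03,.09]),down(),10)])
c=capture("scene");cv2.imwrite("pics/s1.png",cv2.resize(c["img"][130:290,220:420],None,fx=3,fy=3))
w=cloud(c)
for d in spotter.outline_of("jar","scene")[:1]:
    m=d["region"];print(d["confidence"],np.nanpercentile(w[m],[2,50,98],axis=0).round(3))
E
```

```text
t 6.0 p [ 0.441  -0.2104  0.212 ] box [ 0.0059 -0.2862  0.212 ] F [ 0.2  0.2 -3.1] open 0.0587
leg 10 turn/row [ 0.0003 -0.     -0.0001]
   [0.128, -0.013, -0.004]
   [0.128, -0.013, -0.004]
   [0.128, -0.013, -0.004]
   [0.128, -0.013, -0.004]
   [0.128, -0.013, -0.004]
   [0.128, -0.013, -0.004]
   [0.128, -0.013, -0.004]
   [0.128, -0.013, -0.004]
   [0.128, -0.013, -0.004]
   [0.128, -0.013, -0.004]
leg 10 turn/row [0. 0. 0.]
   [0.0, -0.0, 0.065]
   [0.0, -0.0, 0.065]
   [0.0, -0.0, 0.065]
   [0.0, -0.0, 0.065]
   [0.0, -0.0, 0.065]
   [0.0, -0.0, 0.065]
   [0.0, -0.0, 0.065]
   [0.0, -0.0, 0.065]
   [0.0, -0.0, 0.065]
   [0.0, -0.0, 0.065]
0.92 [[ 0.424 -0.219  0.15 ]
 [ 0.456 -0.195  0.201]
 [ 0.474 -0.184  0.24 ]]
```

View pics/s1.png

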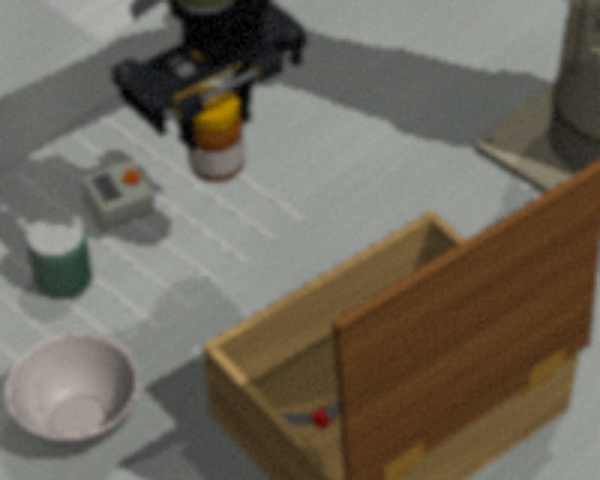

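The jar hangs upright in the gripper at (215,140). I'll carry it over the box.

Emit:
step_arm(linear=[[0.1, -0.01, -0.05], [0.15, -0.015, -0.05], [0.15, -0.015, 0], [0.15, -0.015, 0], [0.15, -0.015, 0]], angular=[[0, 0, 0], [0, 0, 0], [0, 0, 0], [0, 0, 0], [0, 0, 0]])

```text
time: 6.6
tool_pos: [0.4468, -0.0678, 0.2274]
ee_rot: [-3.141, -0.0, 1.42]
contact_force: [1.1, 0.3, -1.7]
opening: 0.0588
grasp_force: 30.0
```

Emit:
step_arm(linear=[[0.15, -0.015, 0], [0.15, -0.015, 0], [0.15, -0.015, 0], [0.1, -0.015, 0], [0.03, -0.015, 0]], angular=[[0, 0, 0], [0, 0, 0], [0, 0, 0], [0, 0, 0], [0, 0, 0]])

```text
time: 7.1
tool_pos: [0.4494, 0.0499, 0.2272]
ee_rot: [-3.14, 0.001, 1.423]
contact_force: [-0.1, -0.1, -2.5]
opening: 0.0582
grasp_force: 30.0
```

```bash
python3 - <<'E'
from h import *
plan([(bx([-.02,-.03,.085]),down(),10)])
E
```

```text
t 7.1 p [0.4494 0.0499 0.2272] box [-0.0247 -0.0276  0.2272] F [-0.1 -0.1 -2.5] open 0.0582
leg 10 turn/row [-0.0001  0.0001  0.0001]
   [-0.001, 0.002, 0.071]
   [-0.001, 0.002, 0.071]
   [-0.001, 0.002, 0.071]
   [-0.001, 0.002, 0.071]
   [-0.001, 0.002, 0.071]
   [-0.001, 0.002, 0.071]
   [-0.001, 0.002, 0.071]
   [-0.001, 0.002, 0.071]
   [-0.001, 0.002, 0.071]
   [-0.001, 0.002, 0.071]
```

Emit:
step_arm(linear=[[0, 0, 0.07], [0, 0, 0.1], [0, 0, 0.1], [0, 0, 0.1], [0, 0, 0.1]], angular=[[0, 0, 0], [0, 0, 0], [0, 0, 0], [0, 0, 0], [0, 0, 0]])

```text
time: 7.6
tool_pos: [0.4496, 0.0467, 0.133]
ee_rot: [-3.141, 0.0, 1.418]
contact_force: [-0.0, -0.7, -2.6]
opening: 0.0585
grasp_force: 30.0
```

Emit:
step_arm(linear=[[0, 0, 0.08], [0, 0, 0.06], [0, 0, 0.05], [0, 0, 0.03], [0, 0, 0.02]], angular=[[0, 0, 0], [0, 0, 0], [0, 0, 0], [0, 0, 0], [0, 0, 0]])

```text
time: 8.1
tool_pos: [0.4502, 0.0477, 0.086]
ee_rot: [-3.142, 0.0, 1.42]
contact_force: [0.8, -1.0, -1.8]
opening: 0.0585
grasp_force: 30.0
```

Emit:
step_arm(linear=[[0, 0, 0.01], [0, 0, 0.01], [0, 0, 0.005], [0, 0, 0], [0, 0, 0]], angular=[[0, 0, 0], [0, 0, 0], [0, 0, 0], [0, 0, 0], [0, 0, 0]])

```text
time: 8.6
tool_pos: [0.4502, 0.0479, 0.0815]
ee_rot: [3.141, -0.0, 1.42]
contact_force: [0.3, 0.8, -2.7]
opening: 0.0587
grasp_force: 30.0
```

Emit:
step_arm(linear=[[0, 0, 0.005], [0, 0, 0.005], [0, 0, 0.005], [0, 0, 0], [0, 0, 0]], angular=[[0, 0, 0], [0, 0, 0], [0, 0, 0], [0, 0, 0], [0, 0, 0]])

```text
time: 9.1
tool_pos: [0.4503, 0.048, 0.079]
ee_rot: [-3.141, -0.001, 1.42]
contact_force: [-5.1, -0.2, 10.6]
opening: 0.0583
grasp_force: 30.0
```

Emit:
step_arm(linear=[[0, 0, 0], [0, 0, 0], [0, 0, 0], [0, 0, 0], [0, 0, 0]], angular=[[0, 0, 0], [0, 0, 0], [0, 0, 0], [0, 0, 0], [0, 0, 0]], grip=-1)

```text
time: 9.6
tool_pos: [0.4502, 0.0479, 0.0783]
ee_rot: [3.142, -0.0, 1.42]
contact_force: [0.2, -0.7, -0.2]
opening: 0.0855
grasp_force: 0.0
```

Emit:
step_arm(linear=[[0, 0, -0.05], [0, 0, -0.15], [0, 0, -0.2], [0, 0, -0.2], [0, 0, -0.2]], angular=[[0, 0, 0], [0, 0, 0], [0, 0, 0], [0, 0, 0], [0, 0, 0]])

```text
time: 10.1
tool_pos: [0.4499, 0.0474, 0.2408]
ee_rot: [3.141, -0.0, 1.419]
contact_force: [1.2, 1.1, 0.2]
opening: 0.0873
grasp_force: 0.0
```

```bash
python3 - <<'E'
from h import *
T=np.deg2rad(25); k=np.array([.125,.048,.146]); a=ubx(bx([0,0,0])+down(T).apply([0,0,1])); print("approach dir box",a.round(3))
plan([(bx(k-a*.10),down(T),10),(bx(k),down(T),5)])
for n in("top","scene"):
    c=capture(n);w=cloud(c);hsv=cv2.cvtColor(c["img"],cv2.COLOR_BGR2HSV).astype(int);h,s=hsv[...,0],hsv[...,1]
    b=(w-C)@B.as_matrix()
    for nm,m in(("red",((h<8)|(h>172))&(s>150)&(abs(b[...,0]-.125)<.04)&(b[...,2]>.11)&(abs(b[...,1]-.05)<.06)),
      ("yellow",(h>18)&(h<32)&(s>150)&(abs(b[...,0])<.1)&(abs(b[...,1]+.02)<.08)&(b[...,2]>.08)&(b[...,2]<.13))):
        if m.sum()>3: print(n,nm,m.sum(),np.percentile(b[m],[5,50,95],axis=0).round(3).tolist())
    cv2.imwrite(f"pics/{n}2.png",cv2.resize(c["img"][180:360,220:460] if n=="top" else c["img"][170:330,270:440],None,fx=3,fy=3))
E
```

```text
approach dir box [ 0.    -0.423 -0.906]
t 10.1 p [0.4499 0.0474 0.2408] box [-0.0239 -0.03    0.2408] F [1.2 1.1 0.2] open 0.0873
leg 10 turn/row [ 0.     -0.0278 -0.0001]
   [0.06, 0.074, 0.002]
   [0.06, 0.074, -0.0]
   [0.06, 0.074, -0.003]
   [0.06, 0.074, -0.006]
   [0.06, 0.074, -0.008]
   [0.059, 0.074, -0.011]
   [0.059, 0.074, -0.014]
   [0.058, 0.074, -0.016]
   [0.057, 0.074, -0.019]
   [0.056, 0.074, -0.021]
leg 5 turn/row [0. 0. 0.]
   [0.0, 0.0, 0.1]
   [0.0, 0.0, 0.1]
   [0.0, 0.0, 0.1]
   [0.0, 0.0, 0.1]
   [0.0, 0.0, 0.1]
top red 26 [[0.116, 0.039, 0.146], [0.124, 0.044, 0.151], [0.13, 0.051, 0.157]]
scene red 22 [[0.125, 0.04, 0.147], [0.132, 0.046, 0.152], [0.134, 0.053, 0.157]]
```

View pics/top2.png

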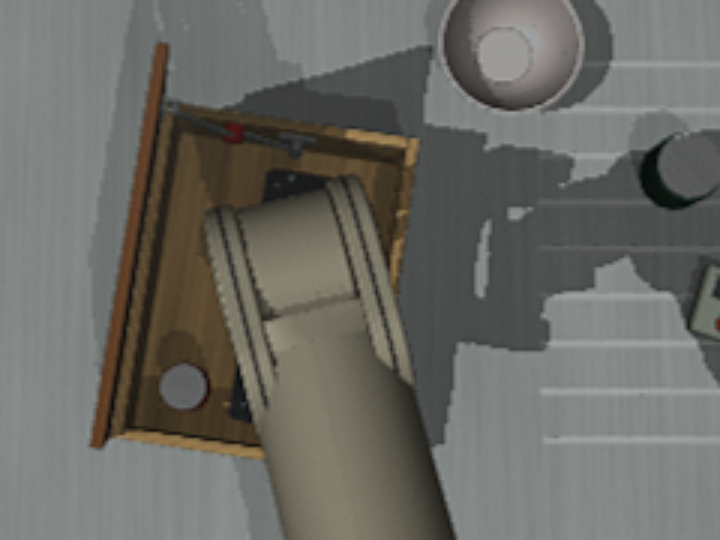

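The top crop shows the knee at (235,132) still locked and the tin at (185,387) unmoved. The arm hides the jar. The tilt sign has to be flipped so the body leans away from the lid.

```bash
python3 - <<'E'
from h import *
T=-np.deg2rad(25); k=np.array([.125,.047,.146]); a=ubx(bx([0,0,0])+down(T).apply([0,0,1])); print("approach dir box",a.round(3))
plan([(bx(k-a*.10),down(T),10),(bx(k),down(T),5)])
E
```

```text
approach dir box [ 0.     0.423 -0.906]
t 10.2 p [0.4525 0.0481 0.244 ] box [-0.0214 -0.0289  0.244 ] F [ 1.  -0.4 -1.1] open 0.0868
leg 10 turn/row [ 0.0005  0.0275 -0.    ]
   [0.017, 0.073, 0.004]
   [0.017, 0.073, 0.005]
   [0.017, 0.073, 0.006]
   [0.016, 0.073, 0.006]
   [0.016, 0.073, 0.007]
   [0.016, 0.073, 0.008]
   [0.015, 0.073, 0.008]
   [0.015, 0.073, 0.009]
   [0.015, 0.073, 0.009]
   [0.014, 0.073, 0.01]
leg 5 turn/row [0. 0. 0.]
   [0.0, 0.0, 0.1]
   [0.0, 0.0, 0.1]
   [0.0, 0.0, 0.1]
   [0.0, 0.0, 0.1]
   [0.0, 0.0, 0.1]
```

Emit:
step_arm(linear=[[0.017, 0.073, 0.005], [0.017, 0.073, 0.005], [0.017, 0.073, 0.006], [0.016, 0.073, 0.006], [0.016, 0.073, 0.007]], angular=[[0, 0.0275, 0], [0, 0.0275, 0], [0, 0.0275, 0], [0, 0.0275, 0], [0, 0.0275, 0]], grip=0)

```text
time: 10.7
tool_pos: [0.5254, 0.0536, 0.2341]
ee_rot: [3.141, -0.218, 1.42]
contact_force: [-1.1, -0.7, -0.4]
opening: 0.0548
grasp_force: 0.0
```

Emit:
step_arm(linear=[[0.016, 0.073, 0.008], [0.015, 0.073, 0.008], [0.015, 0.073, 0.009], [0.015, 0.073, 0.009], [0.014, 0.073, 0.01]], angular=[[0, 0.0275, 0], [0, 0.0275, 0], [0, 0.0275, 0], [0, 0.0275, 0], [0, 0.0275, 0]])

```text
time: 11.2
tool_pos: [0.6001, 0.0595, 0.23]
ee_rot: [-3.141, -0.434, 1.42]
contact_force: [-0.4, 0.2, 0.2]
opening: 0.0438
grasp_force: 0.0
```

```bash
python3 - <<'E'
from h import *
T=-np.deg2rad(25); k=np.array([.125,.047,.146])
plan([(bx(k),down(T),5)])
c=capture("scene");w=cloud(c);cv2.imwrite("pics/s3.png",cv2.resize(c["img"][170:330,270:440],None,fx=3,fy=3))
for o in ("jar","tin"):
  for d in spotter.outline_of(o,"scene")[:1]:
    q=(w[d["region"]]-C)@B.as_matrix();print(o,d["confidence"],np.nanpercentile(q,[5,50,95],axis=0).round(3).tolist())
E
```

```text
t 11.2 p [0.6001 0.0595 0.23  ] box [0.1228 0.0044 0.23  ] F [-0.4  0.2  0.2] open 0.0438
leg 5 turn/row [ 0.      0.0004 -0.0001]
   [0.003, 0.002, 0.094]
   [0.003, 0.002, 0.094]
   [0.003, 0.002, 0.094]
   [0.003, 0.002, 0.094]
   [0.003, 0.002, 0.094]
```

View pics/s3.png

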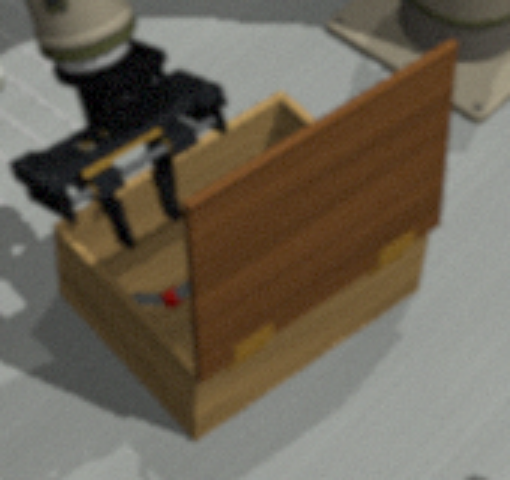

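The open fingers hang tilted above the knee at (172,296), with the lid well clear. I'll descend and pinch.

Emit:
step_arm(linear=[[0, 0.003, 0.1], [0.003, 0.003, 0.1], [0.003, 0.003, 0.1], [0.003, 0, 0.1], [0.003, 0, 0.07]], angular=[[0, 0, 0], [0, 0, 0], [0, 0, 0], [0, 0, 0], [0, 0, 0]])

```text
time: 11.85
tool_pos: [0.6066, 0.1015, 0.1449]
ee_rot: [-3.141, -0.431, 1.421]
contact_force: [-1.0, 0.7, 0.0]
opening: 0.0433
grasp_force: 0.0
```

Emit:
step_arm(linear=[[0, 0, 0], [0, 0, 0], [0, 0, 0], [0, 0, 0], [0, 0, 0]], angular=[[0, 0, 0], [0, 0, 0], [0, 0, 0], [0, 0, 0], [0, 0, 0]], grip=1)

```text
time: 12.35
tool_pos: [0.6071, 0.1, 0.1465]
ee_rot: [-3.141, -0.433, 1.42]
contact_force: [-6.8, -0.1, 5.1]
opening: 0.0154
grasp_force: 30.0
```

```bash
python3 - <<'E'
from h import *
# arc about the pin with the tool at its present place
s=robot.sense();b=ubx(s["tool_pos"]);pin=np.array([.125,-.007,.086]);print("box tcp",b.round(4),s["opening"],s["grasp_force"],np.round(s["contact_force"],1))
r=R.from_euler('xyz',s["ee_rot"]);d=b-pin;p=b
for i in range(1,11):
    q=pin+R.from_euler('x',i*.03).apply(d);q[0]=b[0]
    print((r.inv().apply(B.apply(q-p))/.2).round(3).tolist(),q.round(3)); p=q
E
```

```text
box tcp [0.1237 0.0455 0.1465] 0.015433271333413196 30.000776639208198 [-6.8 -0.1  5.1]
[-0.005, -0.0, -0.011] [0.124 0.044 0.148]
[-0.005, 0.0, -0.011] [0.124 0.042 0.15 ]
[-0.006, 0.0, -0.011] [0.124 0.04  0.151]
[-0.006, 0.0, -0.01] [0.124 0.038 0.152]
[-0.006, 0.0, -0.01] [0.124 0.036 0.154]
[-0.007, 0.0, -0.01] [0.124 0.034 0.155]
[-0.007, 0.0, -0.01] [0.124 0.032 0.156]
[-0.007, 0.0, -0.01] [0.124 0.03  0.157]
[-0.008, 0.0, -0.009] [0.124 0.027 0.158]
[-0.008, 0.0, -0.009] [0.124 0.025 0.159]
```

Emit:
step_arm(linear=[[-0.005, 0, -0.011], [-0.005, 0, -0.011], [-0.006, 0, -0.011], [-0.006, 0, -0.01], [-0.006, 0, -0.01]], angular=[[0, 0, 0], [0, 0, 0], [0, 0, 0], [0, 0, 0], [0, 0, 0]])

```text
time: 12.85
tool_pos: [0.6058, 0.0916, 0.1531]
ee_rot: [-3.141, -0.433, 1.42]
contact_force: [-2.4, 5.2, -1.8]
opening: 0.0154
grasp_force: 30.0
```

Emit:
step_arm(linear=[[-0.007, 0, -0.01], [-0.007, 0, -0.01], [-0.007, 0, -0.01], [-0.008, 0, -0.009], [-0.008, 0, -0.009]], angular=[[0, 0, 0], [0, 0, 0], [0, 0, 0], [0, 0, 0], [0, 0, 0]])

```text
time: 13.35
tool_pos: [0.6043, 0.0814, 0.159]
ee_rot: [-3.141, -0.434, 1.421]
contact_force: [-2.8, 6.5, 0.2]
opening: 0.0152
grasp_force: 30.0
```

```bash
python3 - <<'E'
from h import *
plan([])
c=capture("scene");w=cloud(c);b=(w-C)@B.as_matrix()
m=(b[...,2]>.3)&(b[...,2]<.36)&(b[...,1]>.04)&(b[...,1]<.16)&(abs(b[...,0])<.15)
print("lid top band",m.sum(),np.percentile(b[m],[2,50,98],axis=0).round(3).tolist())
for zz in(.2,.25,.3,.34):
    n=(abs(b[...,2]-zz)<.006)&(abs(b[...,0])<.15)&(b[...,1]>.06)&(b[...,1]<.16); print(zz,np.median(b[n][:,1]).round(4),n.sum())
E
```

```text
t 13.35 p [0.6043 0.0814 0.159 ] box [0.1237 0.0267 0.159 ] F [-2.8  6.5  0.2] open 0.0152
lid top band 1575 [[-0.142, 0.089, 0.302], [0.01, 0.1, 0.333], [0.144, 0.104, 0.355]]
0.2 0.1125 236
0.25 0.1076 257
0.3 0.1028 284
0.34 0.099 288
```

Emit:
step_arm(linear=[[-0.009, 0, -0.008], [-0.01, 0, -0.008], [-0.01, 0, -0.007], [0, 0, 0], [0, 0, 0]], angular=[[0, 0, 0], [0, 0, 0], [0, 0, 0], [0, 0, 0], [0, 0, 0]])

```text
time: 13.9
tool_pos: [0.6033, 0.0749, 0.1616]
ee_rot: [-3.141, -0.435, 1.421]
contact_force: [-5.0, 7.6, 6.1]
opening: 0.0156
grasp_force: 30.0
```

Emit:
step_arm(linear=[[0, 0, 0], [0, 0, 0], [0, 0, 0], [0, 0, 0], [0, 0, 0]], angular=[[0, 0, 0], [0, 0, 0], [0, 0, 0], [0, 0, 0], [0, 0, 0]], grip=0)

```text
time: 14.4
tool_pos: [0.6036, 0.0728, 0.1603]
ee_rot: [3.141, -0.432, 1.419]
contact_force: [-0.3, -0.9, -0.6]
opening: 0.0416
grasp_force: 0.0
```

Emit:
step_arm(linear=[[0, 0, -0.1], [0, 0, -0.2], [0, 0, -0.2], [0, 0, -0.2], [0, 0, -0.2]], angular=[[0, 0, 0], [0, 0, 0], [0, 0, 0], [0, 0, 0], [0, 0, 0]])

```text
time: 14.9
tool_pos: [0.5918, -0.0022, 0.3254]
ee_rot: [3.141, -0.432, 1.419]
contact_force: [0.8, 0.1, -0.4]
opening: 0.0437
grasp_force: 0.0
```

```bash
python3 - <<'E'
from h import *
plan([(bx([.03,-.03,.50]),down(),10),(bx([.03,.20,.47]),down(),7),(bx([.03,.20,.33]),down(),5)])
for n in("top","scene"):
    c=capture(n);w=cloud(c);b=(w-C)@B.as_matrix();hsv=cv2.cvtColor(c["img"],cv2.COLOR_BGR2HSV).astype(int);h,s=hsv[...,0],hsv[...,1]
    for zz in(.2,.25,.3,.34):
        m=(abs(b[...,2]-zz)<.006)&(abs(b[...,0])<.15)&(b[...,1]>.05)&(b[...,1]<.16); print(n,zz,np.median(b[m][:,1]).round(4),m.sum())
    m=((h<8)|(h>172))&(s>150)&(abs(b[...,0]-.125)<.04)&(b[...,2]>.11)&(abs(b[...,1]-.03)<.07)
    if m.sum()>3: print(n,"red",m.sum(),np.percentile(b[m],[5,50,95],axis=0).round(3).tolist())
    for d in spotter.outline_of("jar",n)[:1]: print("jar",d["confidence"],np.nanpercentile(b[d["region"]],[5,50,95],axis=0).round(3).tolist())
E
```

```text
t 14.9 p [ 0.5918 -0.0022  0.3254] box [ 0.1238 -0.0579  0.3254] F [ 0.8  0.1 -0.4] open 0.0437
leg 10 turn/row [ 0.     -0.0275 -0.0001]
   [0.049, -0.047, -0.074]
   [0.046, -0.047, -0.076]
   [0.043, -0.047, -0.077]
   [0.039, -0.047, -0.079]
   [0.036, -0.047, -0.081]
   [0.032, -0.047, -0.082]
   [0.029, -0.047, -0.084]
   [0.025, -0.047, -0.085]
   [0.021, -0.047, -0.086]
   [0.018, -0.047, -0.087]
leg 7 turn/row [0. 0. 0.]
   [0.164, 0.0, 0.021]
   [0.164, 0.0, 0.021]
   [0.164, 0.0, 0.021]
   [0.164, 0.0, 0.021]
   [0.164, 0.0, 0.021]
   [0.164, 0.0, 0.021]
   [0.164, 0.0, 0.021]
leg 5 turn/row [0. 0. 0.]
   [0.0, -0.0, 0.14]
   [0.0, -0.0, 0.14]
   [0.0, -0.0, 0.14]
   [0.0, -0.0, 0.14]
   [0.0, -0.0, 0.14]
top 0.2 0.1136 17
top 0.25 0.108 13
top 0.3 0.102 11
top 0.34 0.0966 26
top red 34 [[0.116, 0.016, 0.163], [0.124, 0.022, 0.168], [0.131, 0.029, 0.172]]
jar 0.88 [[-0.05, -0.054, 0.064], [-0.026, -0.03, 0.098], [-0.002, -0.006, 0.104]]
scene 0.2 0.1103 251
scene 0.25 0.1045 274
scene 0.3 0.0982 290
scene 0.34 0.0935 315
scene red 24 [[0.123, 0.018, 0.163], [0.131, 0.023, 0.17], [0.136, 0.03, 0.174]]
```

The knee stays at its unlocked place (box y 0.022) and the jar stands at box (-0.026, -0.03). Next I go over the lid to its outer side.

Emit:
step_arm(linear=[[0.049, -0.047, -0.074], [0.046, -0.047, -0.076], [0.043, -0.047, -0.077], [0.039, -0.047, -0.08], [0.036, -0.047, -0.08]], angular=[[0, -0.0275, 0], [0, -0.0275, 0], [0, -0.0275, 0], [0, -0.0275, 0], [0, -0.0275, 0]], grip=1)

```text
time: 15.6
tool_pos: [0.5472, 0.0205, 0.4105]
ee_rot: [-3.14, -0.214, 1.42]
contact_force: [-0.6, 0.7, -0.8]
opening: 0.0113
grasp_force: 0.0
```

Emit:
step_arm(linear=[[0.032, -0.047, -0.082], [0.029, -0.047, -0.084], [0.025, -0.047, -0.085], [0.021, -0.047, -0.086], [0.018, -0.047, -0.087]], angular=[[0, -0.0275, 0], [0, -0.0275, 0], [0, -0.0275, 0], [0, -0.0275, 0], [0, -0.0275, 0]])

```text
time: 16.1
tool_pos: [0.5029, 0.0414, 0.4981]
ee_rot: [-3.14, 0.002, 1.421]
contact_force: [0.9, -0.3, -0.4]
opening: 0.0005
grasp_force: 0.0
```

Emit:
step_arm(linear=[[0.16, 0, 0.02], [0.16, 0, 0.02], [0.16, 0, 0.02], [0.16, 0, 0.02], [0.16, 0, 0.02]], angular=[[0, 0, 0], [0, 0, 0], [0, 0, 0], [0, 0, 0], [0, 0, 0]])

```text
time: 16.6
tool_pos: [0.5272, 0.2007, 0.4769]
ee_rot: [-3.14, 0.001, 1.421]
contact_force: [-0.0, -0.4, -0.0]
opening: 0.0003
grasp_force: 0.0
```

Emit:
step_arm(linear=[[0.16, 0, 0.02], [0.16, 0, 0.02], [0.05, 0, 0], [0, 0, 0.1], [0, 0, 0.1]], angular=[[0, 0, 0], [0, 0, 0], [0, 0, 0], [0, 0, 0], [0, 0, 0]])

```text
time: 17.1
tool_pos: [0.5386, 0.272, 0.429]
ee_rot: [-3.141, 0.001, 1.421]
contact_force: [0.2, -0.1, 0.2]
opening: 0.0007
grasp_force: 0.0
```

```bash
python3 - <<'E'
from h import *
plan([(bx([.02,.19,.33]),down(),5)])
E
```

```text
t 17.1 p [0.5386 0.272  0.429 ] box [0.0302 0.2054 0.429 ] F [ 0.2 -0.1  0.2] open 0.0007
leg 5 turn/row [-0.0001  0.0002  0.    ]
   [-0.015, -0.01, 0.099]
   [-0.015, -0.01, 0.099]
   [-0.015, -0.01, 0.099]
   [-0.015, -0.01, 0.099]
   [-0.015, -0.01, 0.099]
```

Emit:
step_arm(linear=[[-0.015, -0.01, 0.1], [-0.015, -0.01, 0.1], [-0.015, -0.01, 0.1], [-0.015, -0.01, 0.1], [-0.015, -0.01, 0.075]], angular=[[0, 0, 0], [0, 0, 0], [0, 0, 0], [0, 0, 0], [0, 0, 0]])

```text
time: 17.6
tool_pos: [0.5256, 0.2579, 0.3334]
ee_rot: [-3.14, 0.002, 1.42]
contact_force: [-0.6, 0.4, -0.1]
opening: 0.0005
grasp_force: 0.0
```

Emit:
step_arm(linear=[[-0.1, 0, 0], [-0.1, 0, 0], [-0.07, 0, 0], [-0.04, 0, 0], [-0.03, 0, 0]], angular=[[0, 0, 0], [0, 0, 0], [0, 0, 0], [0, 0, 0], [0, 0, 0]])

```text
time: 18.1
tool_pos: [0.5163, 0.1903, 0.3361]
ee_rot: [3.141, -0.001, 1.419]
contact_force: [0.3, -0.9, -0.7]
opening: 0.0004
grasp_force: 0.0
```

```bash
cat >> h.py <<'E'
def arc(t0,n=20,r=.2,t1=0):
    plan([]);f=lambda t:np.array([.115-r*np.cos(t)+.01*np.sin(t)+.0095,.134+r*np.sin(t)+.01*np.cos(t)])
    th=np.linspace(t0,t1,n+1)
    for a,b in zip(th,th[1:]):
        d=(f(b)-f(a))/.2; print(np.round([d[0],0,-d[1]],3).tolist(),"to",f(b).round(3))
E
python3 - <<'E'
from h import *
arc(np.deg2rad(83))
E
```

```text
t 18.1 p [0.5163 0.1903 0.3361] box [0.0204 0.1212 0.3361] F [ 0.3 -0.9 -0.7] open 0.0004
[-0.072, 0.0, 0.008] to [0.096 0.332]
[-0.071, 0.0, 0.013] to [0.081 0.33 ]
[-0.07, 0.0, 0.018] to [0.067 0.326]
[-0.069, 0.0, 0.023] to [0.054 0.321]
[-0.067, 0.0, 0.028] to [0.04  0.316]
[-0.065, 0.0, 0.033] to [0.027 0.309]
[-0.062, 0.0, 0.037] to [0.015 0.302]
[-0.059, 0.0, 0.042] to [0.003 0.293]
[-0.056, 0.0, 0.046] to [-0.008  0.284]
[-0.053, 0.0, 0.05] to [-0.019  0.274]
[-0.049, 0.0, 0.054] to [-0.028  0.263]
[-0.045, 0.0, 0.057] to [-0.037  0.252]
[-0.041, 0.0, 0.06] to [-0.045  0.24 ]
[-0.036, 0.0, 0.063] to [-0.053  0.227]
[-0.031, 0.0, 0.065] to [-0.059  0.214]
[-0.027, 0.0, 0.067] to [-0.064  0.201]
[-0.022, 0.0, 0.069] to [-0.069  0.187]
[-0.017, 0.0, 0.071] to [-0.072  0.173]
[-0.011, 0.0, 0.072] to [-0.074  0.158]
[-0.006, 0.0, 0.072] to [-0.076  0.144]
```

Emit:
step_arm(linear=[[-0.05, 0, 0.005], [-0.06, 0, 0.01], [-0.06, 0, 0.015], [-0.06, 0, 0.015], [-0.06, 0, 0.02]], angular=[[0, 0, 0], [0, 0, 0], [0, 0, 0], [0, 0, 0], [0, 0, 0]])

```text
time: 18.6
tool_pos: [0.5074, 0.1325, 0.3226]
ee_rot: [3.141, -0.0, 1.419]
contact_force: [-0.1, 1.2, 1.1]
opening: 0.0007
grasp_force: 0.9
```

```bash
python3 - <<'E'
from h import *
plan([])
c=capture("scene");w=cloud(c);b=(w-C)@B.as_matrix()
for zz in(.15,.2,.25,.3,.33):
    m=(abs(b[...,2]-zz)<.006)&(abs(b[...,0]+.08)<.06)&(b[...,1]>-.05)&(b[...,1]<.16); print(zz,np.median(b[m][:,1]).round(4),m.sum())
E
```

```text
t 18.6 p [0.5074 0.1325 0.3226] box [0.0203 0.0628 0.3226] F [-0.1  1.2  1.1] open 0.0007
0.15 0.108 125
0.2 0.0887 140
0.25 0.0698 142
0.3 0.0505 140
0.33 0.0388 34
```

The lid follows the fingertips and now stands at about 69°. I continue along the arc.

Emit:
step_arm(linear=[[-0.069, 0, 0.023], [-0.067, 0, 0.028], [-0.065, 0, 0.033], [-0.062, 0, 0.037], [-0.059, 0, 0.042]], angular=[[0, 0, 0], [0, 0, 0], [0, 0, 0], [0, 0, 0], [0, 0, 0]])

```text
time: 19.15
tool_pos: [0.4975, 0.0688, 0.2893]
ee_rot: [-3.141, 0.0, 1.419]
contact_force: [0.3, 0.6, -0.8]
opening: 0.0008
grasp_force: 0.5
```

Emit:
step_arm(linear=[[-0.056, 0, 0.046], [-0.053, 0, 0.05], [-0.049, 0, 0.054], [-0.045, 0, 0.057], [-0.04, 0, 0.06]], angular=[[0, 0, 0], [0, 0, 0], [0, 0, 0], [0, 0, 0], [0, 0, 0]])

```text
time: 19.65
tool_pos: [0.4903, 0.0211, 0.2357]
ee_rot: [-3.142, 0.0, 1.419]
contact_force: [-0.2, 0.1, -0.0]
opening: 0.0006
grasp_force: 0.2
```

```bash
python3 - <<'E'
from h import *
c=capture("scene");w=cloud(c);b=(w-C)@B.as_matrix()
m=(abs(b[...,0]+.09)<.05)&(b[...,1]>-.1)&(b[...,1]<.1)&(b[...,2]>.13);q=b[m]
p=np.polyfit(q[:,1],q[:,2],1);print("lid deg",np.rad2deg(np.arctan(-p[0])),m.sum(),"z at tip corner",np.polyval(p,ubx(robot.sense()["tool_pos"])[1]-.0095))
arc(np.arctan(-p[0]),7)
E
```

```text
lid deg 71.28471738429805 3683 z at tip corner 0.4943543344693546
t 19.7 p [0.4893 0.0197 0.2339] box [ 0.0193 -0.0515  0.2339] F [-0.7 -1.5 -1.3] open 0.0005
[-0.166, 0.0, 0.064] to [0.037 0.314]
[-0.152, 0.0, 0.092] to [0.006 0.296]
[-0.133, 0.0, 0.117] to [-0.021  0.272]
[-0.111, 0.0, 0.139] to [-0.043  0.244]
[-0.084, 0.0, 0.156] to [-0.06   0.213]
[-0.055, 0.0, 0.169] to [-0.071  0.179]
[-0.025, 0.0, 0.176] to [-0.076  0.144]
```

```bash
cat >> h.py <<'E'
def lid():
    c=capture("scene");w=cloud(c);b=(w-C)@B.as_matrix()
    m=(b[...,0]>.07)&(b[...,0]<.14)&(b[...,1]>-.12)&(b[...,1]<.1)&(b[...,2]>.118)&(b[...,2]<.3);q=b[m]
    for _ in range(4):
        p=np.polyfit(q[:,1],q[:,2],1);e=abs(np.polyval(p,q[:,1])-q[:,2]);q=q[e<=max(np.percentile(e,85),.004)]
    y=ubx(robot.sense()["tool_pos"]);print("lid deg",np.rad2deg(np.arctan(-p[0])),len(q),"face z at tip",np.polyval(p,y[1]-.0095),"tip z",y[2]-.019)
    return c
E
python3 - <<'E'
from h import *
c=lid();cv2.imwrite("pics/s5.png",cv2.resize(c["img"][150:330,250:450],None,fx=3,fy=3))
E
```

```text
lid deg 25.365158041608257 1371 face z at tip 0.2086083130068399 tip z 0.21592883557401485
```

View pics/s5.png

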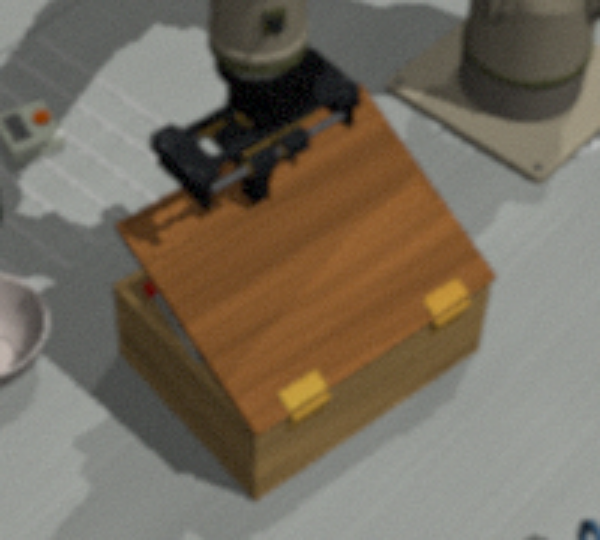

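The lid is about 25° open, with its edge running from (120,225) to (360,90). The fingers sit on its outer face and the knee at (150,288) is folding. I keep lowering slowly.

Emit:
step_arm(linear=[[-0.025, 0, 0.06], [-0.025, 0, 0.06], [-0.02, 0, 0.06], [-0.02, 0, 0.06], [-0.015, 0, 0.06]], angular=[[0, 0, 0], [0, 0, 0], [0, 0, 0], [0, 0, 0], [0, 0, 0]])

```text
time: 20.25
tool_pos: [0.4871, 0.0008, 0.1755]
ee_rot: [-3.141, 0.0, 1.42]
contact_force: [0.6, 1.5, 0.6]
opening: 0.0007
grasp_force: 0.0
```

Emit:
step_arm(linear=[[-0.01, 0, 0.05], [-0.005, 0, 0.05], [0, 0, 0.04], [0, 0, 0.02], [0, 0, 0]], angular=[[0, 0, 0], [0, 0, 0], [0, 0, 0], [0, 0, 0], [0, 0, 0]])

```text
time: 20.75
tool_pos: [0.487, -0.0017, 0.1447]
ee_rot: [-3.141, -0.0, 1.42]
contact_force: [-0.1, 0.2, 0.2]
opening: 0.0006
grasp_force: 0.0
```

```bash
python3 - <<'E'
from h import *
plan([]);lid()
E
```

```text
t 20.75 p [ 0.487  -0.0017  0.1447] box [ 0.0201 -0.073   0.1447] F [-0.1  0.2  0.2] open 0.0006
lid deg 0.2700093038290524 1175 face z at tip 0.1264819694263525 tip z 0.1257312813962792
```

Nearly shut. I press lightly, then withdraw upward.

Emit:
step_arm(linear=[[0, 0, 0.005], [0, 0, 0.005], [0, 0, 0.005], [0, 0, 0], [0, 0, 0]], angular=[[0, 0, 0], [0, 0, 0], [0, 0, 0], [0, 0, 0], [0, 0, 0]])

```text
time: 21.3
tool_pos: [0.4873, -0.0016, 0.1441]
ee_rot: [3.142, -0.002, 1.419]
contact_force: [-15.3, -1.6, 34.2]
opening: 0.0005
grasp_force: 17.4
```

Emit:
step_arm(linear=[[0, 0, -0.05], [0, 0, -0.1], [0, 0, -0.2], [0, 0, -0.2], [0, 0, -0.2]], angular=[[0, 0, 0], [0, 0, 0], [0, 0, 0], [0, 0, 0], [0, 0, 0]])

```text
time: 21.8
tool_pos: [0.4867, -0.0018, 0.2934]
ee_rot: [3.141, -0.0, 1.42]
contact_force: [1.2, 0.5, -0.3]
opening: 0.0006
grasp_force: 0.0
```

Emit:
step_arm(linear=[[0, 0, -0.1], [0, 0, 0], [0, 0, 0], [0, 0, 0], [0, 0, 0]], angular=[[0, 0, 0], [0, 0, 0], [0, 0, 0], [0, 0, 0], [0, 0, 0]])

```text
time: 22.3
tool_pos: [0.4864, -0.0018, 0.3106]
ee_rot: [-3.14, 0.001, 1.42]
contact_force: [0.1, 0.8, -1.2]
opening: 0.0006
grasp_force: 0.0
```

```bash
python3 - <<'E'
from h import *
c=lid();cv2.imwrite("pics/s6.png",c["img"])
w=cloud(c)
for o in("timer","canister","bowl","mug"):
    d=spotter.outline_of(o,"scene")[:1]
    if d: print(o,np.nanmedian(w[d[0]["region"]],axis=0).round(3))
E
```

```text
lid deg -0.0439834869551866 1236 face z at tip 0.12569749704114022 tip z 0.29179487384069686
timer [ 0.473 -0.357  0.025]
canister [ 0.602 -0.302  0.067]
bowl [ 0.698 -0.177  0.032]
mug [0.503 0.48  0.052]
```

View pics/s6.png

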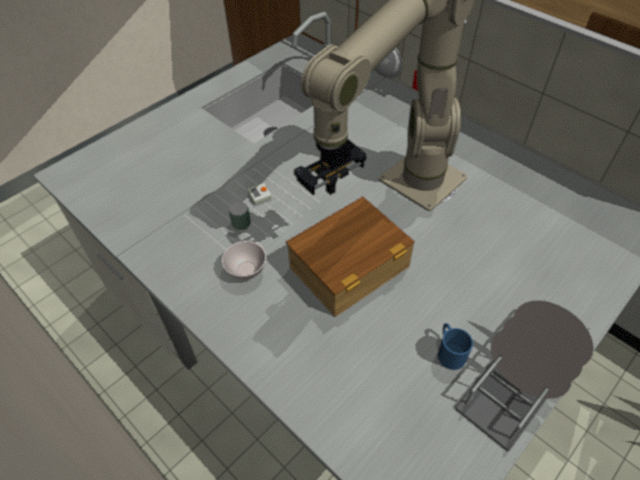

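The picture shows the lid flat and shut at (350,245), the arm clear above it, and the timer, canister, bowl and mug where they started.

```bash
python3 -c "
from plant import robot
print(robot.job_done())"
```

```text
the job is handed in; nothing more can be done
None
```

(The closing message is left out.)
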